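# Open the child-resistant reagent bottle

## Task

The amber bottle in the grey holder has a child-resistant white cap that only ratchets when simply turned: press it down with about 15 N and, while pressing, turn it anticlockwise (seen from above) until you feel its stop, then lift it straight off. Be gentle with the bottle: stop turning as soon as the stop is felt, and do not pull hard on a cap that still holds. Stand the cap rim-down in the middle of the red tray, let go of it, and leave the other things on the bench where they are.

Things in the scene. Friction and masses are not known exactly. Their poses are not given: they have to be found in the camera images.
- bottle: amber bottle, 72 mm in diameter, held upright in a grey block (100 x 100 x 36 mm, small black thumbscrew on its +y side); bottle and block are fixed to the bench. Origin: centre of the block's underside, on the bottle's axis, at bench height; z up. The shoulder ends 94 mm above the origin, the neck's rim is at 120 mm.
- bottle_mouth (a point): centre of the rim of the 26 mm neck. The cap's inner part has two lugs, hidden under two ears of the neck; it must be driven 0.6 to 1.6 rad anticlockwise (unseen, differs each time) until the lugs meet the stops. At the stops and 0.15 rad before them the cap lifts off; earlier, pulling only loads the ears.
- stops: two small springy stops at the neck, hidden under the closed cap, fixed with the bottle; origin and axes as the bottle's. When the cap's lugs meet them (15 mm off the axis) the torque rises by 2 N m per rad above the turning friction; a quarter newton metre is plenty, 0.3 N m too much.
- cap: white ribbed round cap, 54 mm in diameter (ribs 56), 32 mm high, 90 g. Origin: centre of its lower rim; z up. Closed: on the bottle's axis, 105 mm above the bottle's origin. Its shell clicks round freely both ways (0.01 N m) over an inner part that stays put. Pressed while turned, the shell drives the inner part against 0.03 to 0.1 N m of friction; at the stop the torque rises further.
- cap_grip (a point): on the cap's axis, 21 mm above its origin: a good TCP for gripping its sides from above (the tips then have 12 mm to spare going down). Pressing: springs give from about 5 N; at 14 N the cap has sunk 6 to 7 mm with its teeth engaged, or 3 to 4 mm while they ride tip on tip; from about 20 N it is solid, and 28 N is too much for the bottle. Press with 11 to 18 N.
- cap_top (a point): centre of the cap's flat top. Teeth inside engage under the press after up to 0.6 rad of idle turning; they may first ride tip on tip and then drop 3 mm, so keep renewing the press. Released, the shell rises, the inner part stays, and the shell can be turned back freely for another stroke.
- tray: empty shallow red tray, 111 (x) x 161 (y) mm, 38 mm high, loose, 0.3 kg. Origin: centre of its underside; z up. Its floor is 2 mm thick and its flat inner floor measures 84 x 130 mm
- bottle_blackcap: tall white bottle with a black cap, 86 x 86 x 188 mm, bystander; origin at the centre of its underside
- jar_inverted: upturned clear jar, 87 x 87 x 122 mm, bystander; origin at the centre of its underside
- sample_bottle: translucent white sample bottle with a red cap, 70 mm in diameter, 106 mm high, bystander; origin at the centre of its underside
- timer: white bench timer, 66 x 62 x 19 mm, bystander; origin at the centre of its underside
- marker: black and white marker pen, 138 mm long, lying, bystander; origin at its underside, length along y
Mind the look-alikes: they are no part of the job. Several things have the shape of the tray; the one meant has the colours described above.

How it is judged:
On the way:
1. the cap is lifted clear of the bottle's neck, still upright (z of cap in the frame of bottle above 0.125 m and angle between cap's own z axis and vertical below 0.35 rad), for 0.1 s.
At the end, for the whole second after the job is handed in: the cap stands rim-down on the red tray's floor (tilted under 0.15 rad, origin under 12 mm high, within 30 mm of the tray's centre along its x and 55 mm along its y), released and at rest; the tray stands flat (x of cap in the frame of tray between -0.03 and 0.03 m and y of cap in the frame of tray between -0.055 and 0.055 m and height (world z) of cap below 0.012 m and angle between cap's own z axis and vertical below 0.15 rad and linear speed of cap below 0.02 m/s and angle between tray's own z axis and vertical below 0.1 rad and contact force between the fingers and cap below 0.1 N); the robot touches nothing.
It fails at once if the cap bears on the bottle with more than 28 N (pressing down, or pulling up a cap that still holds) (contact force between cap and bottle above 28 N).
It fails at once if the cap's lugs are twisted against the stops with more than 24 N (about 0.3 N m) (contact force between cap and stops above 24 N).
It fails at once if the robot hits the bottle or its holder (contact force between the arm and bottle above 15 N).
It fails at once if a bystander is moved by more than 30 mm (distance of any of bottle_blackcap, jar_inverted, sample_bottle, timer, marker from where it was at the start of the episode above 0.03 m).
It also fails if it takes over 72 s, if anything falls off the work surface, if the arm or the gripper's body presses on something with over 40 N, if the wrist force passes 120 N, or if a joint passes its speed limit or range.

## Robot

A 6-joint arm with a two-finger parallel gripper is mounted at the origin on a cart in front of the work surface, level with it; the furniture and walls round the work are solid. World frame = base frame: x ahead of the robot, y to its left, z up, the work surface at z = 0. Lengths are in m, angles in rad, forces in N, time in s.
With the tool pointing down it reaches from about 0.325 to 0.875 m from the base axis. Payload 4.4 kg.
Tool frame: the origin (TCP) lies between the finger pads, 19 mm behind the fingertips; this is the grasp point; z points along the fingers, y is the line along which they close (so a half turn about z gives the same grasp; the last joint's range is limited). The gripper opens to 85 mm and grips with 20 to 120 N. Pads are 22 mm wide; open, the fingers measure 114 mm over their backs; the gripper's body (76 mm by 85 mm) begins 54 mm behind the grasp point. The pads swing forward as they close: fully open they stand 13 mm farther back than shut.
Start: joints at [0.979, 0.207, 1.542, -0, 1.393, -0.15], TCP at [0.246, 0.52, 0.25] pointing down, gripper open.
Joint ranges: [-2.73, 2.73], [-0.86, 2.22], [0.23, 2.46], [-1.11, 4.25], [0.08, 2.63], [-2.82, 2.82]. Speed limits (rad/s): [2.79, 2.79, 3.14, 3.14, 3.14, 3.14].

## Interface

Orientations are given as a rotation vector (axis times angle).
In Python, from rig import env gives the robot as it stands.
- The arm moves only by the tool servo_tool, never from a script. Its argument "increments" is a list that holds one entry, the list of rows, each a list of 5 numbers: the closure, from -1 (fully open) to 1 (shut), then the shift along the world's x, y, z as a fraction of full scale, then the turn about the world's z as a fraction of full scale. A call has 1 to 8 rows; each row shifts and turns the commanded pose from where the row before left it; what a row does not reach is not made up. Full scale, the value 1, is 5 cm for a shift and 6 degrees for a turn. A row lasts 1/8 s, in which the tool goes at most 62.5 mm and 10.7 degrees, less where a joint would pass 70% of its speed; a pose out of reach is approached as far as the arm can. A call with a number of a shift or a turn outside -1 to 1 is refused whole. A call with a gripper value outside its range is refused whole. The fingers move at their own pace and stop on an object; the grip force is fixed at half the most. Time passes only in rows, so rows that do not move let the fingers close. It gives the time, the measured TCP pose, the force, the opening and the grip force at its end, in the units of the state.
- env.get_obs(): the state, without advancing time (a new reading comes with each control period).
- env.grab_frame(name): name is "scene" or "top" or "wrist"; returns the picture (384x512x3 uint8, red, green, blue); there is no depth.
- env.camera_model(name): a dict with "vertical_fov" (degrees; the focal length in pixels is half the picture's height over the tangent of half this angle, whatever the lens; pixels are square), "cx", "cy" (the principal point, pixels), "pose" (4x4, takes a point from camera to world coordinates); the wrist camera has in their place "T_tool_cam" (4x4, takes a point from camera to tool coordinates, whose origin is the TCP and whose axes are the flange's). Camera axes: x right, y up, looking along -z (the intrinsics and any distortion apply to the point x, -y, -z); pixel columns grow to the right and rows downward; lengths in m; the calibration is good to about 2 mm. A picture is of the moment at which its call begins: read the wrist's pose just before it. camera_model takes no time and is no camera call.
- env.job_done(): hands the job in; it is judged then, once.
The state is a dict: "time": time; "joint_positions": joint angles; "joint_velocities": joint speeds; "joint_torque": joint torques, N m; "position": TCP position; "eef_rot": TCP orientation; "force": force on the tool from outside, world axes, zero at the start; "moment": the same for the moment, N m; "finger_gap": finger opening in m; "finger_force": force on a finger pad.
Only numpy, scipy, OpenCV 4.12 (cv2) and the standard library are available. Lean on these libraries where they do the work, as an engineer would, in place of code of your own. Each camera call takes 0.05 s, during which the arm holds its last target. There are 200 camera calls.

## Working session

There is one attempt and no reset: what is moved stays moved. The work goes in short steps, Python scripts to look and compute and a tool call to move; the robot and the scene stay as the last step left them, time stands still between calls to the robot, and variables do not carry over. Pictures are saved under pics/ and viewed, at most 10 in all, crops included, and the job is handed in when it is done.

Besides the shell and the picture viewer there is one more tool, called after "Request:" as name([rows], argument=value, ...), one row to a line, values as JSON. servo_tool: Moves the arm, as the interface text tells. Shift numbers are shares of 5 cm and turn numbers shares of 6 degrees, none past 1 either way. Its arguments: {"type":"object","properties":{"increments":{"type":"array","items":{"type":"array","items":{"type":"array","items":{"type":"number","minimum":-1,"maximum":1}}}}},"required":["increments"]}

```bash
mkdir -p pics; ls; python3 - <<'E'
from rig import env
import cv2,numpy as np
o=env.get_obs();print(o)
for n in("top","scene"):
    f=env.grab_frame(n);cv2.imwrite(f"pics/{n}0.png",f[:,:,::-1]);print(n,env.camera_model(n))
print(env.camera_model("wrist"))
E
```

```text
pics
{'time': 0.0, 'joint_positions': array([ 9.78494233e-01,  2.07432926e-01,  1.54299081e+00,  3.16322295e-06,
        1.39349103e+00, -1.50475619e-01]), 'joint_velocities': array([-0.00122125, -0.00017437, -0.00170773,  0.00156309,  0.00143957,
       -0.00096163]), 'joint_torque': array([ 2.46347054e-05, -3.83025062e+01, -2.91601503e+01, -5.71592864e-05,
        1.04740166e-02, -2.10738520e-06]), 'position': array([0.24545065, 0.51917472, 0.24880089]), 'eef_rot': array([-0.68820333, -3.06441782,  0.0033962 ]), 'force': array([ 0.22103352, -0.42724172,  0.39735777]), 'moment': array([-0.01212398, -0.08052072, -0.00600516]), 'finger_force': 0.0, 'finger_gap': 0.08568942984159929}
top {'vertical_fov': 46.50769276708414, 'cx': 250.52984829369774, 'cy': 188.0357109452267, 'pose': array([[ 0.13288859,  0.93624498, -0.32524753, -0.14200344],
       [-0.99110531,  0.12316441, -0.05040633, -0.00933102],
       [-0.00713375,  0.32905298,  0.94428451,  2.05927103],
       [ 0.        ,  0.        ,  0.        ,  1.        ]])}
scene {'vertical_fov': 45.90954995773991, 'cx': 257.4664217810635, 'cy': 192.16936326898735, 'pose': array([[ 0.78344302,  0.36471778, -0.50318781, -0.27560739],
       [-0.62132235,  0.4769371 , -0.62168283, -0.89924107],
       [ 0.01325015,  0.79969491,  0.60026035,  1.10427305],
       [ 0.        ,  0.        ,  0.        ,  1.        ]])}
{'vertical_fov': 67.8336940210095, 'cx': 257.42634027784226, 'cy': 195.29572855634188, 'T_tool_cam': array([[ 1.13765750e-04,  9.53038133e-01,  3.02850299e-01,
         7.68913956e-02],
       [ 9.99999865e-01,  4.50559680e-05, -5.17436474e-04,
         5.02428169e-04],
       [-5.06781904e-04,  3.02850317e-01, -9.53038000e-01,
        -1.23945584e-01],
       [ 0.00000000e+00,  0.00000000e+00,  0.00000000e+00,
         1.00000000e+00]])}
```

View pics/top0.png

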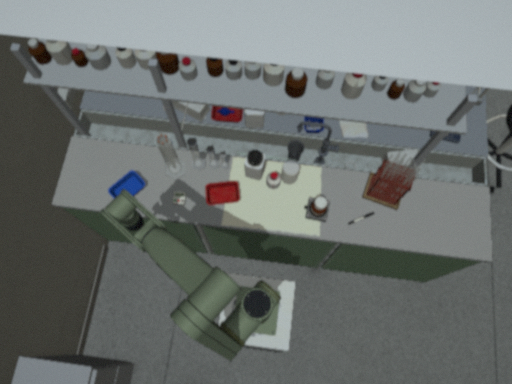

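View pics/scene0.png

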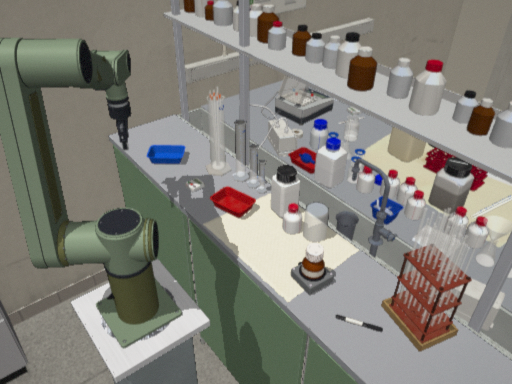

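The top view shows the amber bottle with its white cap at about (319,203) and the red tray at (223,193). In the scene view they are at (314,250) and (233,202). Next I'll mask them and cast rays.

```bash
cat > h.py <<'E'
import cv2,numpy as np
from scipy.spatial.transform import Rotation as R
from rig import env
def cam(n,o=None):
    m=env.camera_model(n)
    if n=="wrist":
        T=np.eye(4);T[:3,:3]=R.from_rotvec(o["eef_rot"]).as_matrix();T[:3,3]=o["position"];P=T@m["T_tool_cam"]
    else:P=m["pose"]
    return 192/np.tan(np.radians(m["vertical_fov"]/2)),m["cx"],m["cy"],P
def cast(c,uv,z):
    f,cx,cy,P=c;uv=np.atleast_2d(uv).astype(float)
    d=np.c_[(uv[:,0]-cx)/f,-(uv[:,1]-cy)/f,-np.ones(len(uv))]@P[:3,:3].T
    return P[:3,3]+d*((z-P[2,3])/d[:,2])[:,None]
def blob(mask,near):
    n,l,s,ce=cv2.connectedComponentsWithStats(mask.astype(np.uint8))
    ok=[i for i in range(1,n) if s[i,4]>15]
    i=min(ok,key=lambda i:np.hypot(*(ce[i]-near)));return l==i,s[i],ce[i]
E
python3 - <<'E'
from h import *
for n,rt,ct in(("top",(223,193),(320,201)),("scene",(233,202),(314,249))):
    f=cv2.imread(f"pics/{n}0.png");hsv=cv2.cvtColor(f,cv2.COLOR_BGR2HSV);c=cam(n)
    H,S,V=cv2.split(hsv)
    m,s,ce=blob(((H<8)|(H>172))&(S>150)&(V>60),rt)
    r=cv2.minAreaRect(np.argwhere(m)[:,::-1].astype(np.float32))
    print(n,"tray",s,ce,cast(c,r[0],.02 if n=="scene" else .038))
    print(cast(c,cv2.boxPoints(r),.038).round(3).tolist())
    m,s,ce=blob((S<60)&(V>150),ct);print("cap",s,ce,cast(c,ce,.137 if n=="top" else .125))
E
python3 -c "
import cv2;a=cv2.imread('pics/top0.png')[160:240,180:380];cv2.imwrite('pics/c.png',cv2.resize(a,None,fx=4,fy=4))"
```

```text
top tray [207 182  32  22 596] [221.97315436 192.38422819] [[0.5149368  0.23134878 0.038     ]]
[[0.543, 0.318, 0.038], [0.582, 0.17, 0.038], [0.487, 0.146, 0.038], [0.449, 0.292, 0.038]]
cap [316 197  11  11  95] [320.74736842 201.82105263] [[ 0.4961913  -0.22890324  0.137     ]]
scene tray [210 187  45  30 804] [232.25621891 201.02860697] [[0.51838161 0.24297498 0.02      ]]
[[0.43, 0.272, 0.038], [0.538, 0.361, 0.038], [0.581, 0.175, 0.038], [0.476, 0.101, 0.038]]
cap [304 270  16   7  53] [310.88679245 273.60377358] [[ 0.42352791 -0.28875981  0.125     ]]
```

View pics/c.png

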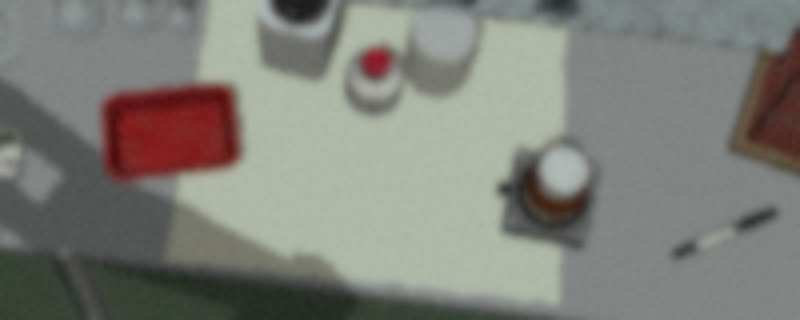

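The crop shows the cap at about (321,202) in full-image pixels, the thumbscrew to the left of the block (+y side) and the tray yawed about 14°. Ray casting puts the cap at (0.496,-0.229) and the tray at (0.515,0.235). I'll move above the cap and wind the wrist clockwise on the way, so there is room for a full anticlockwise stroke.

Request:
servo_tool([
  [[-1, 0.3, -0.93, 0.05, -1], [-1, 0.3, -0.93, 0.05, -1], [-1, 0.3, -0.93, 0.05, -1], [-1, 0.3, -0.93, 0.05, -1], [-1, 0.3, -0.93, 0.05, -1], [-1, 0.3, -0.93, 0.05, -1], [-1, 0.3, -0.93, 0.05, -1], [-1, 0.3, -0.93, 0.05, -1]],
])

```text
time: 1.1
position: [0.3658, 0.1463, 0.2698]
eef_rot: [-1.88, -2.517, 0.0]
force: [1.0, -0.2, 0.2]
finger_gap: 0.0856
finger_force: 0.0
```

Request:
servo_tool([
  [[-1, 0.3, -0.93, 0, -1], [-1, 0.3, -0.93, 0, -1], [-1, 0.3, -0.93, 0, -1], [-1, 0.3, -0.93, 0, -1], [-1, 0.3, -0.93, 0, -1], [-1, 0.3, -0.93, 0, -1], [-1, 0.3, -0.93, 0, -1], [-1, 0.3, -0.93, 0, -1]],
])

```text
time: 2.1
position: [0.4859, -0.2257, 0.2694]
eef_rot: [-2.741, -1.534, 0.0]
force: [1.3, 0.6, 0.8]
finger_gap: 0.0856
finger_force: 0.0
```

Request:
servo_tool([
  [[-1, 0, 0, 0, 0], [-1, 0, 0, 0, 0]],
])

```text
time: 2.35
position: [0.4853, -0.2236, 0.2692]
eef_rot: [-2.736, -1.539, 0.001]
force: [-0.5, 0.2, 1.1]
finger_gap: 0.0853
finger_force: 0.0
```

```bash
python3 - <<'E'
from h import *
o=env.get_obs();print(o["time"],o["position"],o["joint_positions"],o["force"])
f=env.grab_frame("wrist")[:,:,::-1].copy();cv2.imwrite("pics/w1.png",f)
E
```

```text
2.35 [ 0.48529992 -0.2235849   0.26921211] [-5.94024846e-01  1.06432640e-01  1.61626313e+00  4.73480366e-04
  1.42104232e+00 -4.78926651e-02] [-0.49872471  0.24138591  1.08213647]
```

View pics/w1.png

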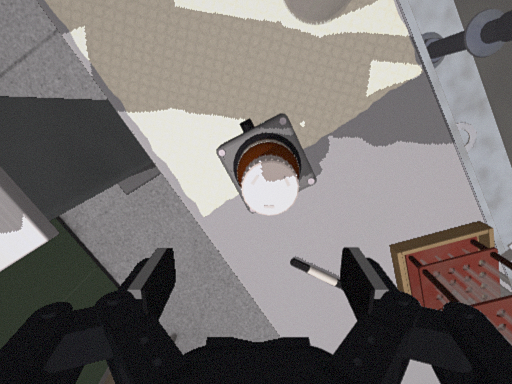

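The wrist picture shows the cap as a white disc at about (270,187), about 58 px wide. The holder is behind it and the fingers are at the bottom.

```bash
python3 - <<'E'
from h import *
o=env.get_obs();c=cam("wrist",o)
f=cv2.imread("pics/w1.png");H,S,V=cv2.split(cv2.cvtColor(f,cv2.COLOR_BGR2HSV))
m,s,ce=blob((S<30)&(V>200),(270,187));print(s,ce)
k=max(cv2.findContours(m.astype(np.uint8),0,1)[0],key=len)
hull=cv2.convexHull(k);e=cv2.fitEllipse(hull);mc=cv2.minEnclosingCircle(k);print(e,mc)
print(cast(c,e[0],.137),cast(c,mc[0],.137),cast(c,ce,.137))
# edge points cast on top plane
p=cast(c,hull[:,0],.137);print(cv2.fitEllipse((p[:,:2]*1000).astype(np.float32)))
print(c[3][:3,3])
E
```

```text
[ 241  161   57   55 1906] [267.99895068 192.29066107]
((269.14642333984375, 187.64588928222656), (55.62246322631836, 55.90669250488281), 119.61741638183594) ((268.9583435058594, 187.77891540527344), 28.57070541381836)
[[ 0.49719363 -0.22528749  0.137     ]] [[ 0.49697776 -0.22530774  0.137     ]] [[ 0.49396859 -0.22863496  0.137     ]]
((496.7672424316406, -226.00460815429688), (52.11967468261719, 54.167518615722656), 161.06280517578125)
[ 0.52631297 -0.15686437  0.39341943]
```

Request:
servo_tool([
  [[-1, 0.11, -0.02, -0.6, 0], [-1, 0.11, -0.02, -0.6, 0], [-1, 0, 0, -0.6, 0], [-1, 0, 0, -0.5, 0], [-1, 0, 0, -0.3, 0], [-1, 0, 0, -0.26, 0], [-1, 0, 0, 0, 0]],
])

```text
time: 3.28
position: [0.4965, -0.2256, 0.1264]
eef_rot: [-2.737, -1.54, 0.001]
force: [0.1, 0.0, 0.4]
finger_gap: 0.0854
finger_force: 0.0
```

```bash
python3 - <<'E'
from h import *
o=env.get_obs();print(o["time"],o["position"],o["force"],o["moment"])
f=env.grab_frame("wrist")[:,:,::-1].copy();cv2.imwrite("pics/w2.png",f)
E
```

```text
3.275 [ 0.49645003 -0.22559668  0.12639819] [0.06396943 0.01062812 0.40539666] [ 0.00563879 -0.00748174 -0.04463349]
```

View pics/w2.png

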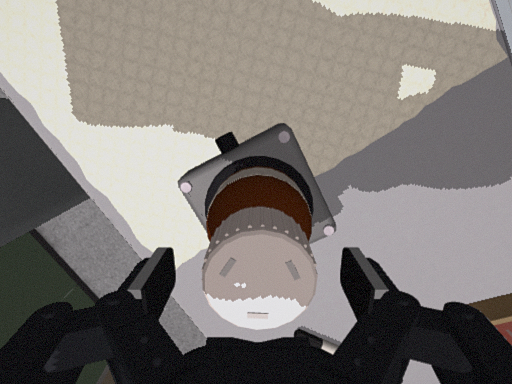

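The cap's top disc is centred at about (260,280), midway between the pads at columns 165 and 350. I'll check that point by casting, then close.

```bash
python3 - <<'E'
from h import *
o=env.get_obs();c=cam("wrist",o)
print(cast(c,[[260,280],[204,280],[316,280],[260,231],[260,329]],.137))
E
```

```text
[[ 0.49880539 -0.22639084  0.137     ]
 [ 0.47665903 -0.21292401  0.137     ]
 [ 0.52095682 -0.23986076  0.137     ]
 [ 0.51161241 -0.20518345  0.137     ]
 [ 0.48436335 -0.25030568  0.137     ]]
```

Request:
servo_tool([
  [[1, 0, 0, 0, 0], [1, 0, 0, 0, 0], [1, 0, 0, 0, 0], [1, 0, 0, 0, 0], [1, 0, 0, 0, 0], [1, 0, 0, 0, 0], [1, 0, 0, 0, 0], [1, 0, 0, 0, 0]],
])

```text
time: 4.32
position: [0.4974, -0.2266, 0.1275]
eef_rot: [2.737, 1.539, 0.001]
force: [0.3, -0.2, 5.0]
finger_gap: 0.0525
finger_force: 61.8
```

Request:
servo_tool([
  [[1, 0, 0, -0.02, 0], [1, 0, 0, -0.02, 0], [1, 0, 0, -0.02, 0], [1, 0, 0, 0, 0], [1, 0, 0, 0, 0]],
])

```text
time: 4.95
position: [0.4974, -0.2266, 0.1256]
eef_rot: [2.737, 1.539, 0.001]
force: [-3.8, 1.4, 10.1]
finger_gap: 0.0523
finger_force: 62.5
```

Request:
servo_tool([
  [[1, 0, 0, -0.02, 0], [1, 0, 0, -0.02, 0], [1, 0, 0, -0.01, 0], [1, 0, 0, 0, 0], [1, 0, 0, 0, 0]],
])

```text
time: 5.58
position: [0.4975, -0.2267, 0.1243]
eef_rot: [2.737, 1.539, 0.001]
force: [-5.3, 2.9, 17.6]
finger_gap: 0.053
finger_force: 63.1
```

Request:
servo_tool([
  [[1, 0, 0, 0.01, 0.5], [1, 0, 0, 0, 0.5], [1, 0, 0, 0, 0.5], [1, 0, 0, 0, 0.5], [1, 0, 0, 0, 0]],
])

```text
time: 6.2
position: [0.4974, -0.2267, 0.1243]
eef_rot: [2.561, 1.817, 0.0]
force: [-4.0, 2.1, 15.3]
finger_gap: 0.0527
finger_force: 62.9
```

```bash
cat > s.py <<'E'
from h import *
o=env.get_obs();y=R.from_rotvec(o["eef_rot"]).as_matrix()[:,0]
print("t",o["time"],"yaw",round(np.degrees(np.arctan2(y[1],y[0])),2),"z",o["position"][2].round(5),"F",o["force"].round(1),"M",o["moment"].round(3),"j6",o["joint_positions"][5].round(2))
E
python3 s.py
```

```text
t 6.2 yaw 70.71 z 0.12433 F [-4.   2.1 15.3] M [ 0.353  0.737 -0.043] j6 -0.25
```

Request:
servo_tool([
  [[1, 0, 0, 0, 0.5], [1, 0, 0, 0, 0.5], [1, 0, 0, 0, 0.5], [1, 0, 0, 0, 0]],
])

```text
time: 6.7
position: [0.4972, -0.2266, 0.1233]
eef_rot: [2.411, 2.013, 0.0]
force: [-2.6, 1.0, 10.1]
finger_gap: 0.0526
finger_force: 62.4
```

```bash
python3 s.py
```

```text
t 6.7 yaw 79.71 z 0.12329 F [-2.6  1.  10.1] M [ 0.152  0.432 -0.007] j6 -0.41
```

Request:
servo_tool([
  [[1, 0, 0, -0.02, 0], [1, 0, 0, -0.01, 0], [1, 0, 0, 0, 0], [1, 0, 0, 0, 0]],
])

```text
time: 7.2
position: [0.4973, -0.2266, 0.1221]
eef_rot: [2.411, 2.012, 0.0]
force: [-3.1, 2.2, 12.2]
finger_gap: 0.0528
finger_force: 62.5
```

```bash
python3 s.py
```

```text
t 7.2 yaw 79.69 z 0.12213 F [-3.1  2.2 12.2] M [ 0.226  0.528 -0.073] j6 -0.41
```

Request:
servo_tool([
  [[1, 0, 0, -0.02, 0.3], [1, 0, 0, 0, 0.4], [1, 0, 0, 0, 0.4], [1, 0, 0, 0, 0]],
])

```text
time: 7.7
position: [0.4973, -0.2266, 0.1215]
eef_rot: [2.291, 2.148, 0.0]
force: [-3.9, 2.4, 14.1]
finger_gap: 0.0529
finger_force: 62.8
```

```bash
python3 s.py
```

```text
t 7.7 yaw 86.29 z 0.1215 F [-3.9  2.4 14.1] M [ 0.336  0.631 -0.033] j6 -0.52
```

Request:
servo_tool([
  [[1, 0, 0, 0, 0.5], [1, 0, 0, 0, 0.5], [1, 0, 0, 0, 0.5], [1, 0, 0, 0, 0.5], [1, 0, 0, 0, 0.5], [1, 0, 0, 0, 0.5], [1, 0, 0, 0, 0.5], [1, 0, 0, 0, 0]],
])

```text
time: 8.7
position: [0.497, -0.2264, 0.1214]
eef_rot: [1.862, 2.53, -0.0]
force: [-5.0, 2.4, 14.2]
finger_gap: 0.053
finger_force: 62.8
```

```bash
python3 s.py
```

```text
t 8.7 yaw 107.3 z 0.12143 F [-5.   2.4 14.2] M [ 0.304  0.751 -0.086] j6 -0.89
```

```bash
cat > s.py <<'E'
from h import *
M=[];F=[]
for i in range(5):
    if i: env.grab_frame("top")
    o=env.get_obs();M.append(o["moment"][2]);F.append(o["force"])
y=R.from_rotvec(o["eef_rot"]).as_matrix()[:,0]
print("t",o["time"],"yaw",round(np.degrees(np.arctan2(y[1],y[0])),2),"z",o["position"][2].round(5),"F",np.mean(F,0).round(1),"Mz",np.mean(M).round(3),"sd",np.std(M).round(3),"j6",o["joint_positions"][5].round(2))
E
python3 s.py
```

```text
t 8.9 yaw 107.28 z 0.12141 F [-4.6  2.3 14.1] Mz -0.084 sd 0.012 j6 -0.89
```

Request:
servo_tool([
  [[1, 0, 0, 0, 0.4], [1, 0, 0, 0, 0.3], [1, 0, 0, 0, 0]],
])

```text
time: 9.28
position: [0.4969, -0.2264, 0.1214]
eef_rot: [1.768, 2.596, -0.001]
force: [-5.1, 2.8, 14.2]
finger_gap: 0.0526
finger_force: 62.8
```

```bash
python3 s.py
```

```text
t 9.475 yaw 111.48 z 0.1214 F [-4.6  2.5 14.5] Mz -0.109 sd 0.018 j6 -0.96
```

Request:
servo_tool([
  [[1, 0, 0, 0, 0.3], [1, 0, 0, 0, 0.3], [1, 0, 0, 0, 0]],
])

```text
time: 9.85
position: [0.4969, -0.2265, 0.1214]
eef_rot: [1.686, 2.651, -0.001]
force: [-5.2, 1.8, 15.1]
finger_gap: 0.0533
finger_force: 62.8
```

```bash
python3 s.py
```

```text
t 10.05 yaw 115.08 z 0.12138 F [-5.   2.4 14.7] Mz -0.113 sd 0.029 j6 -1.02
```

Steady friction of about 0.1 N m. I'll keep going in small steps.

Request:
servo_tool([
  [[1, 0, 0, 0, 0.35], [1, 0, 0, 0, 0.35], [1, 0, 0, 0, 0]],
])

```text
time: 10.42
position: [0.4969, -0.2265, 0.1214]
eef_rot: [1.588, 2.711, -0.001]
force: [-5.9, 2.1, 15.5]
finger_gap: 0.0531
finger_force: 62.9
```

```bash
python3 s.py
```

```text
t 10.625 yaw 119.28 z 0.12138 F [-5.4  2.3 15.1] Mz -0.091 sd 0.033 j6 -1.1
```

Request:
servo_tool([
  [[1, 0, 0, 0, 0.35], [1, 0, 0, 0, 0.35], [1, 0, 0, 0, 0]],
])

```text
time: 11.0
position: [0.4968, -0.2265, 0.1214]
eef_rot: [-1.487, -2.767, 0.001]
force: [-5.3, 2.1, 15.1]
finger_gap: 0.0523
finger_force: 62.9
```

```bash
python3 s.py
```

```text
t 11.2 yaw 123.48 z 0.12137 F [-5.4  2.4 14.9] Mz -0.091 sd 0.039 j6 -1.17
```

Request:
servo_tool([
  [[1, 0, 0, 0, 0.35], [1, 0, 0, 0, 0.35], [1, 0, 0, 0, 0]],
])

```text
time: 11.58
position: [0.4967, -0.2266, 0.1213]
eef_rot: [-1.385, -2.82, 0.001]
force: [-5.3, 2.5, 15.5]
finger_gap: 0.0531
finger_force: 62.9
```

```bash
python3 s.py
```

```text
t 11.775 yaw 127.68 z 0.12134 F [-5.6  1.9 14.9] Mz -0.099 sd 0.018 j6 -1.24
```

Request:
servo_tool([
  [[1, 0, 0, 0, 0.35], [1, 0, 0, 0, 0.35], [1, 0, 0, 0, 0]],
])

```text
time: 12.15
position: [0.4967, -0.2266, 0.1214]
eef_rot: [-1.28, -2.869, 0.001]
force: [-5.6, 2.6, 14.5]
finger_gap: 0.0528
finger_force: 62.9
```

```bash
python3 s.py
```

```text
t 12.35 yaw 131.88 z 0.12134 F [-5.9  1.9 14.5] Mz -0.102 sd 0.014 j6 -1.32
```

Request:
servo_tool([
  [[1, 0, 0, 0, 0.35], [1, 0, 0, 0, 0.35], [1, 0, 0, 0, 0]],
])

```text
time: 12.72
position: [0.4967, -0.2266, 0.1214]
eef_rot: [-1.174, -2.913, 0.001]
force: [-5.8, 1.5, 14.5]
finger_gap: 0.0527
finger_force: 62.9
```

```bash
python3 s.py
```

```text
t 12.925 yaw 136.08 z 0.12133 F [-5.5  1.5 14.9] Mz -0.085 sd 0.009 j6 -1.39
```

Request:
servo_tool([
  [[1, 0, 0, 0, 0.35], [1, 0, 0, 0, 0.35], [1, 0, 0, 0, 0]],
])

```text
time: 13.3
position: [0.4966, -0.2266, 0.1213]
eef_rot: [-1.067, -2.954, 0.002]
force: [-5.4, 2.3, 14.7]
finger_gap: 0.053
finger_force: 62.9
```

```bash
python3 s.py
```

```text
t 13.5 yaw 140.28 z 0.12136 F [-5.6  2.1 15. ] Mz -0.13 sd 0.03 j6 -1.46
```

Request:
servo_tool([
  [[1, 0, 0, 0, 0.2], [1, 0, 0, 0, 0.2], [1, 0, 0, 0, 0]],
])

```text
time: 13.88
position: [0.4965, -0.2267, 0.1213]
eef_rot: [-1.005, -2.976, 0.002]
force: [-6.3, 1.3, 15.6]
finger_gap: 0.0526
finger_force: 62.9
```

```bash
python3 s.py
```

```text
t 14.075 yaw 142.68 z 0.12135 F [-5.9  1.5 15.2] Mz -0.118 sd 0.02 j6 -1.5
```

Request:
servo_tool([
  [[1, 0, 0, 0, 0.25], [1, 0, 0, 0, 0.25], [1, 0, 0, 0, 0]],
])

```text
time: 14.45
position: [0.4965, -0.2268, 0.1214]
eef_rot: [-0.927, -3.001, 0.002]
force: [-6.8, 2.3, 15.1]
finger_gap: 0.0529
finger_force: 62.9
```

```bash
python3 s.py
```

```text
t 14.65 yaw 145.67 z 0.12136 F [-6.4  1.2 15.2] Mz -0.194 sd 0.027 j6 -1.56
```

The torque has risen by about 0.09 N m above friction, so this is the stop. I'll ease the press off and try a gentle lift.

Request:
servo_tool([
  [[1, 0, 0, 0.06, 0], [1, 0, 0, 0.06, 0], [1, 0, 0, 0.05, 0], [1, 0, 0, 0.05, 0], [1, 0, 0, 0, 0]],
])

```text
time: 15.28
position: [0.4963, -0.2262, 0.1298]
eef_rot: [-0.926, -3.001, 0.0]
force: [-3.0, -2.4, 0.6]
finger_gap: 0.0528
finger_force: 63.1
```

```bash
python3 s.py
```

```text
t 15.475 yaw 145.69 z 0.12982 F [-2.4 -2.8 -0.3] Mz 0.011 sd 0.032 j6 -1.56
```

Request:
servo_tool([
  [[1, 0, 0, 0.04, 0], [1, 0, 0, 0.04, 0], [1, 0, 0, 0, 0]],
])

```text
time: 15.85
position: [0.4964, -0.2259, 0.1343]
eef_rot: [-0.926, -3.001, -0.0]
force: [-3.8, -2.1, -2.1]
finger_gap: 0.0525
finger_force: 63.2
```

```bash
python3 s.py
```

```text
t 16.05 yaw 145.69 z 0.13429 F [-3.5 -2.7 -2.4] Mz -0.005 sd 0.037 j6 -1.56
```

Request:
servo_tool([
  [[1, 0, 0, 0.08, 0], [1, 0, 0, 0.1, 0], [1, 0, 0, 0.1, 0], [1, 0, 0, 0.2, 0], [1, 0, 0, 0.5, 0], [1, 0, 0, 0.5, 0], [1, 0, 0, 0.5, 0], [1, 0, 0, 0, 0]],
])

```text
time: 17.05
position: [0.4986, -0.2272, 0.2367]
eef_rot: [0.925, 2.995, -0.003]
force: [0.5, 0.5, 0.0]
finger_gap: 0.0527
finger_force: 63.3
```

```bash
python3 s.py; python3 - <<'E'
from h import *
o=env.get_obs()
cv2.imwrite("pics/w3.png",env.grab_frame("wrist")[:,:,::-1])
E
```

```text
t 17.25 yaw 145.68 z 0.232 F [ 0.  -0.  -0.6] Mz 0.015 sd 0.03 j6 -1.56
```

View pics/w3.png

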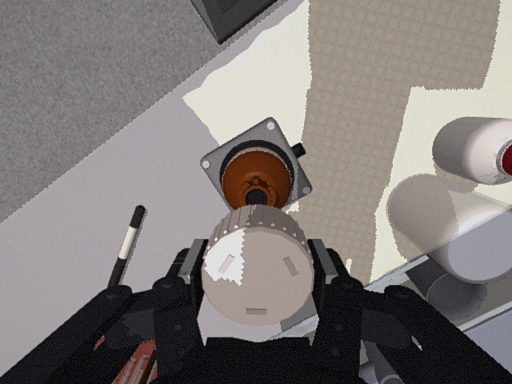

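The cap is held upright between the pads and the bare neck of the bottle is visible at (255,190). Now to the tray, turning so the fingers close along the tray's long axis and stopping slightly short of it for a look.

Request:
servo_tool([
  [[1, -0.1, 0.9, 0.1, 0.5], [1, -0.1, 0.9, 0.1, 0.7], [1, -0.1, 0.9, 0.1, 0.7], [1, -0.1, 0.9, 0.1, 0.7], [1, -0.1, 0.9, 0.1, 0.7], [1, -0.1, 0.9, 0.1, 0.7], [1, -0.1, 0.9, 0.1, 0.7], [1, -0.1, 0.9, 0.1, 0.7]],
])

```text
time: 18.3
position: [0.456, 0.1351, 0.2725]
eef_rot: [-0.049, -3.139, 0.0]
force: [0.5, -0.1, -0.4]
finger_gap: 0.0535
finger_force: 63.3
```

Request:
servo_tool([
  [[1, 0, 0.9, 0, 0.7], [1, 0, 0.9, 0, 0.7], [1, 0, 0.3, 0, 0.7], [1, 0, 0, 0, 0.5], [1, 0, 0, 0, 0], [1, 0, 0, 0, 0]],
])

```text
time: 19.05
position: [0.4566, 0.2385, 0.2728]
eef_rot: [0.372, -3.118, 0.0]
force: [0.3, 0.3, -0.1]
finger_gap: 0.0525
finger_force: 63.4
```

```bash
python3 s.py; python3 - <<'E'
from h import *
o=env.get_obs();print(o["position"])
f=env.grab_frame("wrist")[:,:,::-1].copy();cv2.imwrite("pics/w4.png",f)
H,S,V=cv2.split(cv2.cvtColor(f,cv2.COLOR_BGR2HSV));c=cam("wrist",o)
m,s,ce=blob(((H<8)|(H>172))&(S>150)&(V>50),(257,190));print(s,ce)
h=cv2.convexHull(np.argwhere(m)[:,::-1].astype(np.int32))[:,0]
p=cast(c,h,.038)
r=cv2.minAreaRect((p[:,:2]*1000).astype(np.float32));print(r)
E
```

```text
t 19.25 yaw -166.36 z 0.27344 F [ 0.4  0.  -0.8] Mz -0.002 sd 0.024 j6 -1.5
[0.4569208  0.23847924 0.273436  ]
[ 181  168  123   75 5896] [236.30902307 194.61516282]
((512.8174438476562, 231.25747680664062), (103.53176879882812, 160.71421813964844), 14.831573486328125)
```

View pics/w4.png

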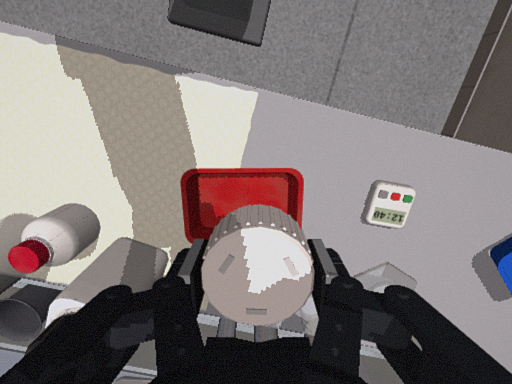

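The red tray spans (181,168) to (303,243), its far edge partly hidden by the held cap, and the timer is clear on the right. The tray centre comes out at about (0.516,0.232), which agrees with the top view. I'll move over it and come down.

Request:
servo_tool([
  [[1, 0.4, -0.04, -0.2, 0.2], [1, 0.4, -0.04, -0.8, 0], [1, 0.4, -0.04, -0.9, 0], [1, 0, 0, -0.9, 0], [1, 0, 0, -0.9, 0], [1, 0, 0, -0.7, 0], [1, 0, 0, -0.4, 0], [1, 0, 0, 0, 0]],
])

```text
time: 20.3
position: [0.5152, 0.2322, 0.0315]
eef_rot: [0.406, -3.111, 0.001]
force: [-0.3, -0.1, -0.1]
finger_gap: 0.0531
finger_force: 63.4
```

```bash
python3 s.py;python3 -c "
from rig import env;print(env.get_obs()['position'])"
```

```text
t 20.5 yaw -165.12 z 0.03511 F [ 0.3  0.3 -0.6] Mz -0.006 sd 0.016 j6 -1.56
[0.51830106 0.23315543 0.03510735]
```

Now 0.0351 high, with floor contact expected near 0.0245. I'll lower gently until contact.

Request:
servo_tool([
  [[1, 0, 0, -0.08, 0], [1, 0, 0, -0.06, 0], [1, 0, 0, -0.04, 0], [1, 0, 0, 0, 0], [1, 0, 0, 0, 0]],
])

```text
time: 21.12
position: [0.5171, 0.2329, 0.0257]
eef_rot: [-0.407, 3.115, -0.0]
force: [-3.0, -1.0, 6.1]
finger_gap: 0.0529
finger_force: 64.1
```

Request:
servo_tool([
  [[-1, 0, 0, 0, 0], [-1, 0, 0, 0, 0], [-1, 0, 0, 0, 0], [-1, 0, 0, 0, 0], [-1, 0, 0, 0, 0], [-1, 0, 0, 0, 0]],
])

```text
time: 21.88
position: [0.5168, 0.2328, 0.0244]
eef_rot: [0.407, -3.115, -0.0]
force: [-0.6, -0.5, 0.4]
finger_gap: 0.0854
finger_force: 0.0
```

Request:
servo_tool([
  [[-1, 0, 0, 0.1, 0], [-1, 0, 0, 0.2, 0], [-1, 0, 0, 0.6, 0], [-1, 0, 0, 0.9, 0], [-1, 0, 0, 0.9, 0], [-1, 0, 0, 0.9, 0], [-1, 0, 0, 0.4, 0], [-1, 0, 0, 0, 0]],
])

```text
time: 22.88
position: [0.5184, 0.2333, 0.2278]
eef_rot: [-0.406, 3.109, 0.001]
force: [0.5, -0.3, -0.1]
finger_gap: 0.0856
finger_force: 0.0
```

```bash
python3 - <<'E'
from h import *
o=env.get_obs();print(o["time"],o["position"],o["force"])
cv2.imwrite("pics/w5.png",env.grab_frame("wrist")[:,:,::-1])
E
```

```text
22.875 [0.51840915 0.23325499 0.22778117] [ 0.49680573 -0.27260611 -0.12363774]
```

View pics/w5.png

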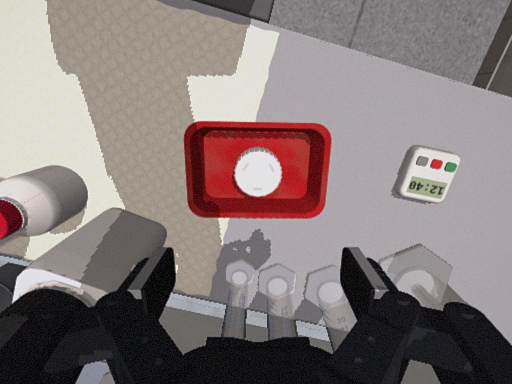

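The cap stands upright in the middle of the tray at about (257,172), the tray centre is at about (258,170), and the gripper is clear. Handing in.

Request:
servo_tool([
  [[-1, 0, 0, 0, 0], [-1, 0, 0, 0, 0], [-1, 0, 0, 0, 0]],
])

```text
time: 23.3
position: [0.5164, 0.2326, 0.2234]
eef_rot: [0.407, -3.113, 0.0]
force: [0.5, -0.8, -0.8]
finger_gap: 0.0856
finger_force: 0.0
```

```bash
python3 -c "
from rig import env
print(env.job_done())"
```

```text
the job is handed in; nothing more can be done
None
```

I opened the cap at its stop, lifted it off and stood it rim-down and released in the middle of the red tray; I handed the job in at about 23 s, but no verdict came back.

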